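Hold the stop collar on the focus spindle's flat

ROBOT

A 6-joint arm with a two-finger parallel gripper is mounted at the origin on a cart in front of the work surface, level with it; the furniture and walls round the work are solid. World frame = base frame: x ahead of the robot, y to its left, z up, the work surface at z = 0. Lengths are in m, angles in rad, forces in N, time in s.
With the tool pointing down it reaches from about 0.375 to 0.9 m from the base axis. Payload 3.1 kg.
Tool frame: the origin (TCP) lies midway between the tips of the shut fingers; the grasp point (between the pads) lies 19 mm behind it (manip.grip_depth is the distance from the TCP to the grasp point, in m); z points along the fingers, y is the line along which they close (so a half turn about z gives the same grasp; the last joint's range is limited). The gripper opens to 85 mm and grips with 20 to 120 N. Pads are 22 mm wide; open, the fingers measure 114 mm over their backs; the gripper's body (76 mm by 85 mm) begins 54 mm behind the grasp point. The pads swing forward as they close: fully open they stand 13 mm farther back than shut.
Start: joints at [1.046, 0.527, 1.433, -0, 1.181, -0.178], TCP at [0.212, 0.588, 0.193] pointing down, gripper open.
Joint ranges: [-3.08, 3.08], [-0.75, 2.2], [0.22, 2.44], [-1.43, 4.57], [0, 2.65], [-2.85, 2.85]. Speed limits (rad/s): [2.79, 2.79, 3.14, 3.14, 3.14, 3.14].

INTERFACE

Orientations are given as a unit quaternion [x, y, z, w].
In Python, from station import telemetry, snapshot, manip gives the robot as it stands. The module is installed in compiled form; this text tells all that it offers.
- The arm moves only by the shell command python3 -m crank 'ROWS' [OPENING] [FORCE]. ROWS is text: rows parted by semicolons, each of 6 numbers parted by spaces: the shift along the tool's x, y, z as a fraction of full scale, then the turn, a rotation vector about the tool's x, y, z as a fraction of full scale. A call has exactly 5 rows; each row shifts and turns the commanded pose from where the row before left it, along the tool's axes as they then stand; what a row does not reach is not made up. Full scale, the value 1, is 4 cm for a shift and 90 degrees for a turn. A row lasts 1/10 s, in which the tool goes at most 50 mm and 8.59 degrees, less where a joint would pass 70% of its speed; a pose out of reach is approached as far as the arm can. A call with a number of a shift or a turn outside -1 to 1 is refused whole. A call with a gripper value outside its range is refused whole. OPENING is the opening, from -1 (shut) to 1 (fully open), set as the call begins (- or left out, the last holds). The fingers move at their own pace and stop on an object; FORCE is the grip in N (left out, the last holds). Time passes only in rows, so rows that do not move let the fingers close, or fill a call up. It gives the time, the measured TCP pose, the force, the opening and the grip force at its end, in the units of the state.
- telemetry.sense(): the state, without advancing time (a new reading comes with each control period).
- snapshot(name): name is "scene" or "top" or "wrist"; returns a dict with "image" (480x640x3 uint8, red, green, blue), "depth" (480x640 float32, m along the optical axis (not along the pixel's ray), 0 where there is no reading), "camera_matrix" (3x3 intrinsics, pixels), "rvec" (rotation vector, rad) and "tvec" (3), from world to camera coordinates, as OpenCV has them. Camera axes: x right, y down, z forward; pixel columns grow to the right and rows downward; lengths in m; the calibration is good to about 2 mm. A picture is of the moment at which its call begins.
- manip.sign_off(): hands the job in; it is judged then, once.
The state is a dict: "t": time; "q": joint angles; "qd": joint speeds; "tau": joint torques, N m; "tcp_pos": TCP position; "tool_rot": TCP orientation; "force": force on the tool from outside, world axes, zero at the start; "ft_torque": the same for the moment, N m; "finger_gap": opening from 0.0 (shut) to 1.0 (fully open); "gripper_force": force on a finger pad.
Only numpy, scipy, OpenCV 4.12 (cv2) and the standard library are available. Lean on these libraries where they do the work, as an engineer would, in place of code of your own. Each camera call takes 0.05 s, during which the arm holds its last target. There are 200 camera calls.

TASK

Pull the blue-fronted tray out from under its dust cover to its stop, then grip the upright spindle and turn it until you feel its set-screw flat between the fingers and that flat faces squarely to the tray's blue front. Then take the brass collar that lies round the foot of the spindle, raise it level until its set screw is at the middle of the flat and points squarely at it (screw to the blue front as well), and finish while holding it there in the gripper, not let go. Leave the other things on the bench where they are.

Things in the scene. Friction and masses are not known exactly. Their poses are not given: they have to be found in the camera images.
- unit: fixed dust-cover unit, clear cover 150 deep x 160 wide x 113 mm high with aluminium edges, open at the front. Origin: middle of the cover's front edge at bench level; x points to the back into the cover, y to the left, z up. The tray slides out along -x.
- tray (a joint): travel of the blue-fronted aluminium tray out of the cover, m: 0 shut, 0.170 at its stop. Stiff slide (about 3 N friction, stays where left); no catch. The tray's blue front panel is 8 mm thick, 150 wide and reaches 70 mm above the bench; when shut its back face is at x = 0 of the unit.
- handle (a point): middle of the steel bar handle on the tray: a round bar 10 mm thick, 90 mm long along the unit's y, 84 mm above the bench and 60 mm in front of the blue panel, joined to it at both ends; can be pinched from above (fingers in front of and behind the bar). Moves with the tray; axes as the unit's.
- bearing (a point): on the tray, on the spindle's axis at the top of the dark bearing housing (44 mm diameter at its top, flange 64 mm diameter), 36 mm above the bench, 85 mm behind the panel's back face. Axes as the unit's.
- spindle: dark upright spindle, 22 mm diameter, 64 mm high above the bearing it stands in. Turns about its vertical axis, 0.06 N m friction, stays where left. Starts with its flat 0.7 to 2.2 rad anticlockwise (from above) of the blue front: turn it clockwise. Stops 3.1 rad either way from flat-to-front. Origin on the axis at the bearing's top; -x points out through the flat, z up.
- flat (a point): middle of the white-faced set-screw flat on the spindle: 6.5 mm from the axis along the spindle's -x, 44 mm above the bearing. The flat is 18 mm wide and runs from 24 mm above the bearing to the spindle's top; the spindle measures 17.5 mm across the flat, elsewhere 22 mm. A white line on its top points from the axis to the flat. Axes as the spindle's.
- collar: loose brass collar block, 38 (x) x 36 (y) x 18 mm high, about 0.1 kg, upright bore 25 mm, threaded over the spindle and resting on the bearing. Origin: centre of the bore at its underside. The dark set screw (9 mm head, projecting 3 mm) is in the middle of its -x face; the two y faces, 36 mm apart, are plain for gripping.
- set_screw (a point): in the collar, inner end of the set screw: 12.5 mm from the collar's centre along its -x, 9 mm above its underside. Axes as the collar's.
- dish_a: bystander: small clear dish, 62 mm, 16 high, beside the tray's path to the right; origin under its centre
- driver_red: bystander: red-handled small screwdriver, 151 long, left of the tray's path; origin under its centre
- caliper: bystander: digital caliper, 200 long, lying far left; origin under its centre
- tape_roll: bystander: brown tape roll, 94 mm, 19 high, back left; origin under its centre
- loupe: bystander: black loupe, 40 mm, 38 high, back right; origin under its centre
- driver_purple: bystander: purple-handled screwdriver, 181 long, right; origin under its centre
- part_c: bystander: yellowish machined block 22x50x22, right; origin under its centre

How it is judged:
By the outcome, as a careful person would: the job done as asked, in the order asked, and still so for the second after the job is handed in, while the arm keeps its last pose, push and grip.
It also fails if it takes over 58 s, if anything falls off the work surface, if the arm or the gripper's body presses on something with over 40 N, if the wrist force passes 120 N, or if a joint passes its speed limit or range.

## Working session

There is one attempt and no reset: what is moved stays moved. The work goes in short steps, Python scripts to look and compute and a shell command to move; the robot and the scene stay as the last step left them, time stands still between calls to the robot, and variables do not carry over. Pictures are saved under pics/ and viewed, at most 10 in all, crops included, and the job is handed in when it is done.

```bash
mkdir -p pics; cat > h.py <<'E'
import numpy as np, cv2
from scipy.spatial.transform import Rotation as R
from station import telemetry, snapshot, manip
def cam(s):
    Rm=cv2.Rodrigues(np.array(s['rvec'],float))[0]; t=np.array(s['tvec'],float).ravel(); return Rm,t,np.array(s['camera_matrix'])
def ray(s,u,v,z):
    Rm,t,K=cam(s); d=Rm.T@np.linalg.inv(K)@np.array([u,v,1.]); c=-Rm.T@t
    return c+d*(z-c[2])/d[2]
def proj(s,P):
    Rm,t,K=cam(s); p=K@(Rm@np.array(P,float)+t); return p[:2]/p[2]
def pts(s):
    Rm,t,K=cam(s); D=s['depth']; v,u=np.mgrid[:480,:640]
    p=np.stack([(u-K[0,2])/K[0,0]*D,(v-K[1,2])/K[1,1]*D,D],-1)
    return (p-t)@Rm
def save(n,im): cv2.imwrite('pics/'+n+'.png',cv2.cvtColor(im,cv2.COLOR_RGB2BGR))
def pr():
    s=telemetry.sense(); Rm=R.from_quat(s['tool_rot']).as_matrix()
    print('t',round(s['t'],2),'tcp',np.round(s['tcp_pos'],4),'\nR',np.round(Rm,3).tolist(),'F',np.round(s['force'],1),'gap',round(s['finger_gap'],3),s['gripper_force'],'q',np.round(s['q'],2))
    return s,Rm
E
python3 - <<'E'
from h import *
pr()
for n in('top','scene'):
    s=snapshot(n); save(n+'0',s['image']); Rm,t,K=cam(s); print(n,-Rm.T@t,K[0,0])
    hsv=cv2.cvtColor(s['image'],cv2.COLOR_RGB2HSV); m=cv2.inRange(hsv,(100,120,50),(130,255,255))
    k,l,st,c=cv2.connectedComponentsWithStats(m)
    P=pts(s)
    for i in range(1,k):
        if st[i,4]>80:
            print(st[i],c[i],np.median(P[l==i],0))
E
```

```text
t 0.0 tcp [0.212  0.5871 0.1921] 
R [[-0.94, 0.34, -0.001], [0.34, 0.94, -0.002], [0.0, -0.002, -1.0]] F [-0.1  0.5  0.7] gap 1.003 0.0 q [ 1.05  0.53  1.43  0.    1.18 -0.18]
top [ 0.29359926 -0.00807096  1.36322346] 487.50804799212483
[  74   23   56   52 1758] [104.5745165   45.10182025] [0.98073823 0.36593739 0.50096388]
[571 115  69  28 393] [612.63358779 133.20101781] [ 0.8810545  -0.97419892 -0.00173881]
[461 140  83  15 376] [498.23670213 147.06648936] [ 0.88063427 -0.60425625 -0.00107152]
[523 148 117  20 709] [581.32863188 157.5528914 ] [ 0.81726338 -0.85106619 -0.00141228]
[199 152  40  17 362] [219.12154696 160.05524862] [0.90675468 0.2247346  0.06297258]
[342 159  32   9 182] [357.28021978 162.42857143] [ 0.87991513 -0.17654842 -0.00161244]
[179 168 106  17 609] [231.03940887 176.04433498] [ 8.80104356e-01  2.04861953e-01 -8.05392576e-04]
[293 219  53  13 324] [319.32098765 224.85802469] [ 0.68060395 -0.03863929  0.06018644]
[550 296  13  11 102] [555.58823529 301.06862745] [ 0.39968252 -0.67119086 -0.00141399]
scene [-0.33666669 -0.79995115  1.14555826] 610.992697645158
[... 193 characters left out ...]
121.28828829  23.48648649] [0.99176844 1.1381035  0.25875829]
[ 474   29   45   75 1705] [496.03167155  64.39178886] [ 0.97875352 -0.31623042  0.48801285]
[377 104  16  12 109] [383.11009174 109.14678899] [ 1.00232562 -0.00517267  0.27425946]
[288 146  28  25 326] [301.98466258 157.7607362 ] [0.90889305 0.22325503 0.06818997]
[265 165  55  25 179] [292.90502793 177.50837989] [8.79689602e-01 2.35154350e-01 7.03388067e-05]
[307 217  43  35 440] [331.07045455 234.58636364] [ 0.68179402 -0.05878687  0.050356  ]
[569 300  61  27 281] [596.98576512 312.4341637 ] [ 0.87905791 -0.72381711  0.00102106]
[486 436  81  44 850] [522.27882353 459.38941176] [ 4.02530742e-01 -7.34356326e-01  6.43573973e-04]
```

View pics/top0.png

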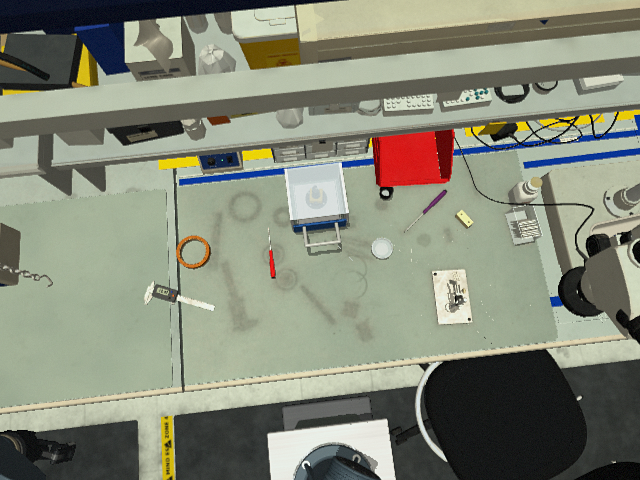

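View pics/scene0.png

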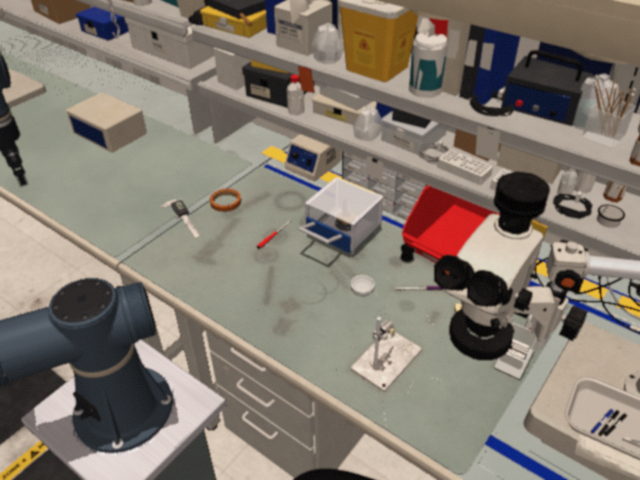

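Top view: the tray and cover are near (318,195) with a slight yaw, and the handle bar runs from about (307,248) to (342,248). The red driver is at (271,255) and the dish at (381,248). Next I measure the unit's frame.

```bash
python3 - <<'E'
from h import *
for n in('top','scene'):
    s=snapshot(n); P=pts(s); z=P[...,2]; im=s['image'].copy()
    reg=(P[...,0]>.5)&(P[...,0]<.9)&(P[...,1]>-.2)&(P[...,1]<.08)
    hm=(reg&(z>.072)&(z<.1)&(P[...,0]<.668)).astype(np.uint8)
    q=P[hm>0]; print(n,'handle n',len(q)); 
    if len(q)>10:
        r=cv2.minAreaRect((q[:,:2]*1000).astype(np.float32)); print(r, cv2.boxPoints(r).tolist(), np.median(q[:,2]))
    hsv=cv2.cvtColor(s['image'],cv2.COLOR_RGB2HSV); b=(cv2.inRange(hsv,(100,120,50),(130,255,255))>0)&reg&(z>.02)
    q=P[b]; r=cv2.fitLine((q[:,:2]*1000).astype(np.float32),cv2.DIST_HUBER,0,.01,.01).ravel(); print('panel',r,np.degrees(np.arctan2(r[1],r[0])))
    e=q[:,:2]@r[:2]; print('ext',e.min(),e.max(), q[:,2].min(),q[:,2].max())
    c=q[:,:2]*0
    # cover top points
    t=reg&(z>.108)&(z<.12)
    q=P[t]; print('cover n',len(q)); 
    if len(q)>20: print(cv2.boxPoints(cv2.minAreaRect((q[:,:2]*1000).astype(np.float32))).tolist())
    if n=='top': save('crop_top',cv2.resize(im[150:270,260:400],None,fx=5,fy=5,interpolation=cv2.INTER_CUBIC))
E
```

```text
top handle n 209
((638.1260375976562, -40.658138275146484), (51.3614387512207, 99.9346694946289), 3.622953414916992) [[609.3391723632812, 7.586565971374512], [615.6541137695312, -92.14839172363281], [666.9129028320312, -88.90283966064453], [660.5979614257812, 10.832115173339844]] 0.0844283494027436
panel [ 1.4646201e-02 -9.9989271e-01  6.8073981e+02 -3.8891380e+01] -89.1608
ext -0.023522192038281 0.12253818628158221 0.02012699129318419 0.07552016151086974
cover n 2815
[[685.447265625, 39.36980438232422], [687.6494140625, -120.60749053955078], [839.946044921875, -118.51107025146484], [837.743896484375, 41.466224670410156]]
scene handle n 183
((637.2920532226562, -46.159053802490234), (99.98009490966797, 54.502708435058594), 86.6208267211914) [[607.1414794921875, -94.45589447021484], [661.5494384765625, -97.66847229003906], [667.442626953125, 2.137786865234375], [613.03466796875, 5.350364685058594]] 0.08527988778614601
panel [ 1.092694e-02 -9.999403e-01  6.815327e+02 -5.469314e+01] -89.37392
ext -0.021079929832291518 0.1280638997728398 0.02041943925714568 0.07664451304250086
cover n 1962
[[684.3272705078125, 39.974525451660156], [684.3646240234375, -125.76964569091797], [899.6234130859375, -125.72112274169922], [899.5860595703125, 40.023048400878906]]
```

View pics/crop_top.png

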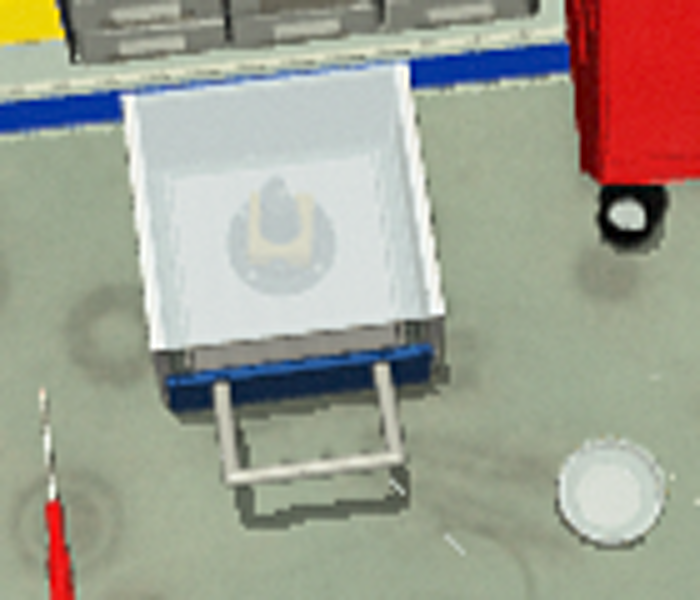

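Top crop: the cover, the blue front and the pale handle bar (230–400, 470 in the crop) are clear, and the spindle and collar are visible through the cover. The unit's yaw is about 0.8°, its front edge is at (0.686, −0.041) and the handle is at (0.618, −0.042).

```bash

python3 -m crank '-.744 -.566 0 0 0 0;-.744 -.566 0 0 0 0;-.744 -.566 0 0 0 0;-.744 -.566 0 0 0 0;-.744 -.566 0 0 0 0' -0.3 40 | tail -3
for i in 1 2; do python3 -m crank '-.744 -.566 0 0 0 0;-.744 -.566 0 0 0 0;-.744 -.566 0 0 0 0;-.744 -.566 0 0 0 0;-.744 -.566 0 0 0 0' >/dev/null; done
python3 -m crank '-.744 -.566 0 0 0 0;-.744 -.566 0 0 0 0;-.744 -.566 0 0 0 0;-.744 -.566 0 0 0 0;-.744 -.566 0 0 0 0' >/dev/null
python3 -m crank '0 0 0 0 0 .0769;0 0 0 0 0 .0769;0 0 0 0 0 .0769;0 0 0 0 0 .0769;0 0 0 0 0 .0769' >/dev/null
python3 -m crank '0 0 0 0 0 .0769;0 0 0 0 0 .0769;0 0 0 0 0 .0769;0 0 0 0 0 .0769;0 0 0 0 0 .0769' >/dev/null
python3 -c "
from h import *
pr()"
```

```text
force: [0.1, 0.1, 0.9]
finger_gap: 0.348
gripper_force: 0.0
t 3.2 tcp [ 0.618  -0.0403  0.1927] 
R [[-0.011, 1.0, -0.001], [1.0, 0.011, 0.0], [0.0, -0.001, -1.0]] F [-0.5  0.  -0.2] gap 0.348 0.0 q [-0.25  0.52  1.45 -0.    1.17 -0.26]
```

```bash

python3 -m crank '0 0 .8 0 0 0;0 0 .8 0 0 0;0 0 .8 0 0 0;0 0 .8 0 0 0;0 0 0 0 0 0' >/dev/null
python3 -m crank '0 0 0 0 0 0;0 0 0 0 0 0;0 0 0 0 0 0;0 0 0 0 0 0;0 0 0 0 0 0' -1 60
python3 -m crank '0 -.2 0 0 0 0;0 -.4 0 0 0 0;0 -.4 0 0 0 0;0 -.4 0 0 0 0;0 -.4 0 0 0 0' >/dev/null
python3 -m crank '0 -.4 0 0 0 0;0 -.4 0 0 0 0;0 -.4 0 0 0 0;0 -.4 0 0 0 0;0 -.4 0 0 0 0'
python3 -m crank '0 -.3 0 0 0 0;0 -.1 0 0 0 0;0 -.05 0 0 0 0;0 0 0 0 0 0;0 0 0 0 0 0'
python3 -c "
from h import *
pr()"
```

```text
t: 4.2
tcp_pos: [0.6188, -0.0405, 0.0661]
tool_rot: [0.701, 0.713, 0.0, 0.001]
force: [0.4, 0.8, 0.6]
finger_gap: -0.002
gripper_force: 0.0
t: 5.2
tcp_pos: [0.465, -0.0427, 0.0653]
tool_rot: [0.701, 0.713, -0.0, -0.0]
force: [-0.9, -0.1, -0.1]
finger_gap: 0.0
gripper_force: 0.0
t: 5.7
tcp_pos: [0.4492, -0.0434, 0.0651]
tool_rot: [0.701, 0.713, 0.0, 0.001]
force: [0.7, -0.4, -0.0]
finger_gap: -0.001
gripper_force: 0.0
t 5.7 tcp [ 0.4492 -0.0434  0.0651] 
R [[-0.016, 1.0, 0.001], [1.0, 0.016, -0.0], [-0.0, 0.001, -1.0]] F [ 0.7 -0.4 -0. ] gap -0.001 0.0 q [-0.34  0.53  1.98  0.    0.64 -0.36]
```

```bash
python3 - <<'E'
from h import *
s=snapshot('scene'); save('s2',cv2.resize(s['image'][150:330,220:460],None,fx=3,fy=3,interpolation=cv2.INTER_CUBIC))
E
```

```text
(no output)
```

View pics/s2.png

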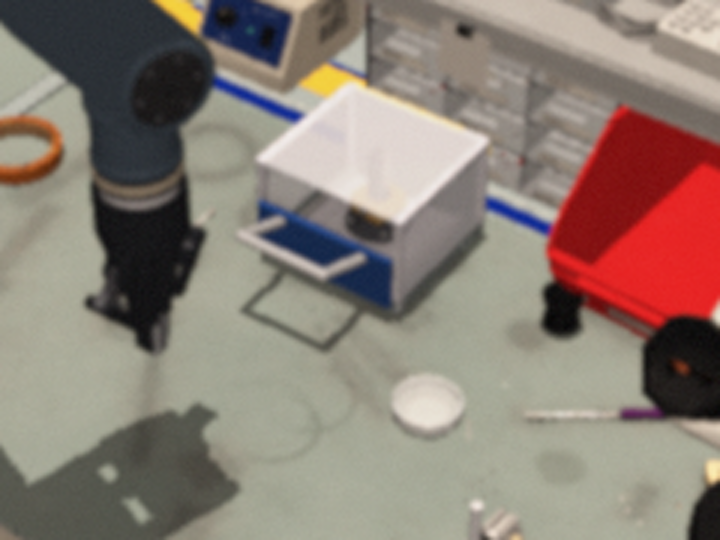

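The scene crop shows the tray still shut with its bar at about (285,255), and the closed gripper in front of it near (150,340), so the grip missed the bar. I'll measure the bar again by rays from both views.

```bash
python3 - <<'E'
from h import *
for n in('top','scene'):
    s=snapshot(n); P=pts(s); z=P[...,2]
    print(n,[np.round(proj(s,p),1).tolist() for p in [(.618,-.042,.084),(.618,.003,.084),(.618,-.087,.084),(.678,-.042,.07)]])
    reg=(P[...,0]>.55)&(P[...,0]<.72)&(P[...,1]>-.12)&(P[...,1]<.05)&(z>.076)&(z<.095)
    for y in (-.08,-.06,-.04,-.02,.0):
        m=reg&(abs(P[...,1]-y)<.006); q=P[m]; v,u=np.nonzero(m)
        print(y,len(q),np.round(np.sort(q[:,0])[[0,len(q)//4,len(q)//2,-1]],3), 'px',u.min(),u.max(),v.min(),v.max()) if len(q) else y
# bright pixels of bar in the top image along columns
s=snapshot('top'); g=cv2.cvtColor(s['image'],cv2.COLOR_RGB2GRAY)
for u in(312,323,335): 
    print(u,g[228:262,u].tolist()); v=236+np.argmax(g[236:256,u].astype(int)); print(v,ray(s,u,v,.089))
print('finger', [ (np.round(np.median(pts(s)[240:330,290:360].reshape(-1,3),0),3)).tolist()], proj(s,telemetry.sense()['tcp_pos']))
save('s3',cv2.resize(s['image'][200:330,240:400],None,fx=4,fy=4,interpolation=cv2.INTER_CUBIC))
E
```

```text
top [[322.8, 243.9], [306.2, 245.8], [339.3, 242.0], [320.3, 224.3]]
-0.08 28 [0.615 0.619 0.624 0.649] px 335 338 232 243
-0.06 17 [0.615 0.617 0.619 0.625] px 327 331 241 244
-0.04 20 [0.614 0.616 0.619 0.682] px 320 324 222 245
-0.02 15 [0.614 0.616 0.619 0.623] px 313 316 243 246
0.0 37 [0.613 0.619 0.628 0.653] px 304 309 234 247
scene [[312.2, 235.3], [298.9, 228.7], [325.8, 242.0], [325.7, 227.5]]
-0.08 21 [0.614 0.616 0.618 0.634] px 322 329 238 243
-0.06 13 [0.616 0.616 0.619 0.623] px 316 320 235 239
-0.04 16 [0.614 0.616 0.621 0.623] px 309 314 232 236
-0.02 15 [0.612 0.616 0.618 0.622] px 303 308 230 233
0.0 29 [0.615 0.621 0.633 0.655] px 299 308 224 231
312 [40, 44, 72, 108, 103, 113, 163, 157, 166, 176, 179, 177, 180, 181, 183, 196, 235, 204, 163, 189, 189, 188, 190, 189, 181, 109, 111, 130, 194, 189, 189, 187, 192, 179]
244 [ 0.61980879 -0.01301661  0.089     ]
323 [47, 84, 106, 118, 169, 171, 174, 179, 181, 180, 181, 181, 183, 186, 225, 247, 189, 147, 184, 179, 183, 185, 175, 106, 110, 127, 191, 186, 185, 181, 181, 183, 180, 180]
243 [ 0.61915213 -0.04280814  0.089     ]
335 [125, 109, 101, 140, 174, 177, 172, 165, 157, 157, 162, 166, 182, 232, 223, 166, 162, 163, 164, 171, 174, 168, 105, 106, 125, 187, 181, 179, 176, 178, 181, 182, 182, 183]
241 [ 0.62095327 -0.07564697  0.089     ]
finger [[0.45, -0.025, 0.433]] [330.51584893 306.95201091]
```

View pics/s3.png

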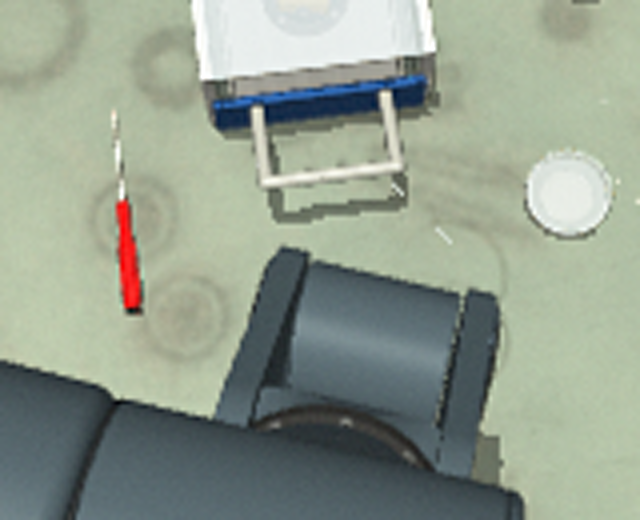

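```bash
python3 - <<'E'
from h import *
st,_=pr()
s=snapshot('scene'); print(proj(s,st['tcp_pos']))
P=pts(s); r=P[240:285,240:300].reshape(-1,3); r=r[(r[:,2]>.02)&(r[:,0]>.35)&(r[:,0]<.55)&(abs(r[:,1]+.04)<.1)]
i=r[:,2].argsort()[:8]; print('lowest finger pts',np.round(r[i],3))
w=snapshot('wrist'); save('w1',w['image']); print(proj(w,st['tcp_pos']))
E
```

```text
t 5.9 tcp [ 0.4488 -0.0432  0.065 ] 
R [[-0.016, 1.0, 0.0], [1.0, 0.016, -0.0], [-0.0, 0.0, -1.0]] F [-0.5 -0.1  0. ] gap 0.002 0.0 q [-0.34  0.53  1.98  0.    0.64 -0.36]
[271.40490555 276.98863999]
lowest finger pts [[ 0.445 -0.048  0.102]
 [ 0.441 -0.048  0.105]
 [ 0.454 -0.054  0.105]
 [ 0.446 -0.057  0.109]
 [ 0.449 -0.055  0.11 ]
 [ 0.442 -0.051  0.11 ]
 [ 0.445 -0.049  0.11 ]
 [ 0.442 -0.058  0.11 ]]
[328.8140559  272.53369778]
```

View pics/w1.png

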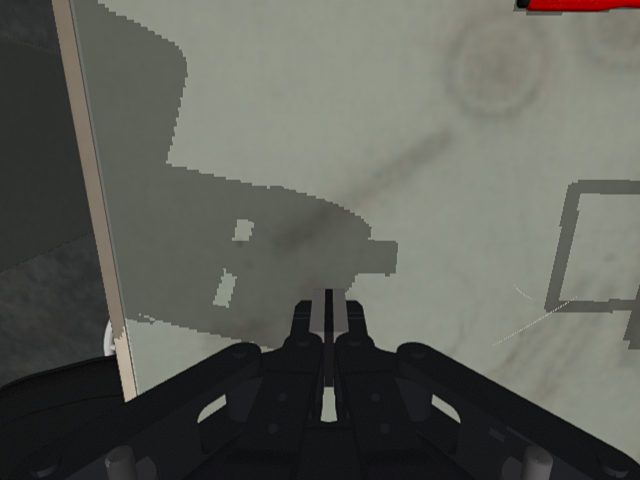

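```bash
python3 - <<'E'
from h import *
st,_=pr(); p=np.array(st['tcp_pos'])
w=snapshot('wrist'); P=pts(w)
for u in (318,322,335,340): print('wrist',u,[np.round(P[v,u],3).tolist() for v in (286,290,292,296,310,325,340)])
s=snapshot('scene')
for dz in (0,.01,.02,.03,.04): print(dz,proj(s,p+[0,0,dz]),proj(w,p+[0,0,dz]))
print(s['image'][255:282,268:274].mean(2).astype(int).tolist()); 
P=pts(s); print(np.round(P[256:280,270],3).tolist())
E
```

```text
t 6.0 tcp [ 0.4485 -0.0431  0.065 ] 
R [[-0.016, 1.0, 0.0], [1.0, 0.016, -0.0], [-0.0, 0.0, -1.0]] F [-0.2  0.7  0.4] gap 0.002 0.0 q [-0.34  0.53  1.98 -0.    0.64 -0.36]
wrist 318 [[0.441, -0.079, 0.003], [0.444, -0.033, 0.11], [0.444, -0.033, 0.111], [0.444, -0.033, 0.114], [0.444, -0.033, 0.126], [0.445, -0.033, 0.137], [0.445, -0.032, 0.147]]
wrist 322 [[0.444, -0.08, 0.003], [0.446, -0.033, 0.109], [0.446, -0.033, 0.112], [0.446, -0.033, 0.115], [0.446, -0.033, 0.126], [0.446, -0.033, 0.137], [0.446, -0.035, 0.142]]
wrist 335 [[0.454, -0.079, 0.003], [0.451, -0.033, 0.109], [0.451, -0.033, 0.11], [0.451, -0.033, 0.114], [0.451, -0.032, 0.127], [0.451, -0.033, 0.137], [0.451, -0.036, 0.141]]
wrist 340 [[0.458, -0.079, 0.003], [0.453, -0.033, 0.108], [0.453, -0.033, 0.111], [0.453, -0.033, 0.114], [0.453, -0.032, 0.127], [0.452, -0.033, 0.136], [0.452, -0.032, 0.148]]
0 [271.31127877 277.052785  ] [328.47069081 272.4354924 ]
0.01 [271.06466251 274.20236006] [328.47509898 279.87314618]
0.02 [270.81592299 271.32739404] [328.47998476 288.1166556 ]
0.03 [270.56503265 268.42756864] [3
[... 737 characters left out ...]
 140, 142], [136, 136, 136, 138, 140, 145], [137, 137, 136, 137, 142, 145], [137, 135, 135, 137, 142, 148], [140, 137, 137, 139, 145, 149]]
[[0.439, -0.054, 0.15], [0.437, -0.056, 0.149], [0.435, -0.057, 0.148], [0.442, -0.05, 0.136], [0.441, -0.051, 0.134], [0.44, -0.051, 0.131], [0.441, -0.05, 0.126], [0.44, -0.051, 0.124], [0.44, -0.051, 0.121], [0.442, -0.048, 0.115], [0.437, -0.052, 0.117], [0.441, -0.049, 0.109], [0.442, -0.047, 0.104], [0.517, 0.025, -0.0], [0.513, 0.022, 0.001], [0.513, 0.022, -0.002], [0.506, 0.016, 0.002], [0.502, 0.012, 0.005], [0.498, 0.009, 0.006], [0.499, 0.01, 0.001], [0.495, 0.006, 0.002], [0.492, 0.003, 0.003], [0.494, 0.006, -0.004], [0.484, -0.004, 0.006]]
```

Both cameras put the closed fingertips about 39 mm higher (z≈0.104) than the reported TCP (0.065), so the fingers closed above the bar. In the wrist view the tips are at (329,290). I'll treat the tip as reported z + 0.039.

```bash

python3 -m crank '0 0 -1 0 0 0;0 .845 0 0 0 0;0 .845 0 0 0 0;0 .845 0 0 0 0;0 .845 0 0 0 0' -0.3 60 >/dev/null
python3 -m crank '0 .845 0 0 0 0;0 0 0 0 0 0;0 0 .7 0 0 0;0 0 .7 0 0 0;0 0 .6 0 0 0' 
python3 -m crank '0 0 0 0 0 0;0 0 0 0 0 0;0 0 0 0 0 0;0 0 0 0 0 0;0 0 0 0 0 0' -1 60
python3 -c "
from h import *
st,_=pr(); w=snapshot('wrist'); P=pts(w); print(np.round(P[286:330:6,318],3).tolist(),np.round(P[286:330:6,340],3).tolist())"
```

```text
t: 7.1
tcp_pos: [0.6157, -0.0401, 0.0237]
tool_rot: [0.701, 0.713, -0.001, -0.001]
force: [0.3, 0.9, -0.3]
finger_gap: 0.352
gripper_force: 0.0
t: 7.6
tcp_pos: [0.6161, -0.0401, 0.0238]
tool_rot: [0.701, 0.713, -0.001, -0.001]
force: [2.8, -0.9, -22.4]
finger_gap: 0.093
gripper_force: 58.0
t 7.6 tcp [ 0.6161 -0.0401  0.0238] 
R [[-0.016, 1.0, -0.002], [1.0, 0.016, 0.001], [0.001, -0.002, -1.0]] F [  2.8  -0.9 -22.4] gap 0.093 57.95969009399414 q [-0.25  0.74  1.57 -0.    0.83 -0.26]
[[0.612, -0.019, 0.087], [0.612, -0.021, 0.089], [0.612, -0.024, 0.087], [0.612, -0.026, 0.088], [0.612, -0.029, 0.088], [0.612, -0.031, 0.087], [0.612, -0.033, 0.088], [0.612, -0.036, 0.087]] [[0.62, -0.019, 0.088], [0.62, -0.021, 0.088], [0.62, -0.024, 0.088], [0.62, -0.027, 0.086], [0.62, -0.029, 0.086], [0.62, -0.03, 0.09], [0.62, -0.03, 0.094], [0.62, -0.032, 0.094]]
```

```bash

python3 -m crank '0 -.2 0 0 0 0;0 -.4 0 0 0 0;0 -.4 0 0 0 0;0 -.4 0 0 0 0;0 -.4 0 0 0 0' 
python3 -m crank '0 -.4 0 0 0 0;0 -.4 0 0 0 0;0 -.4 0 0 0 0;0 -.4 0 0 0 0;0 -.4 0 0 0 0'
python3 -m crank '0 -.3 0 0 0 0;0 -.1 0 0 0 0;0 -.05 0 0 0 0;0 0 0 0 0 0;0 0 0 0 0 0'
```

```text
t: 8.15
tcp_pos: [0.5442, -0.041, 0.0239]
tool_rot: [0.701, 0.713, -0.0, -0.001]
force: [3.9, 0.7, -30.3]
finger_gap: 0.093
gripper_force: 58.4
t: 8.65
tcp_pos: [0.4642, -0.042, 0.0239]
tool_rot: [0.702, 0.713, -0.0, -0.001]
force: [3.8, 2.0, -39.8]
finger_gap: 0.095
gripper_force: 57.6
t: 9.15
tcp_pos: [0.4518, -0.0425, 0.025]
tool_rot: [0.702, 0.712, 0.003, 0.003]
force: [10.8, 9.5, -34.6]
finger_gap: 0.094
gripper_force: 58.0
```

```bash

python3 -m crank '0 -.1 0 0 0 0;0 -.1 0 0 0 0;0 0 0 0 0 0;0 0 0 0 0 0;0 0 0 0 0 0' 
python3 - <<'E'
from h import *
for n in('top','scene'):
    s=snapshot(n); P=pts(s); z=P[...,2]
    hsv=cv2.cvtColor(s['image'],cv2.COLOR_RGB2HSV); b=(cv2.inRange(hsv,(100,120,50),(130,255,255))>0)&(P[...,0]>.4)&(P[...,0]<.72)&(z>.02)&(z<.08)&(P[...,1]>-.2)&(P[...,1]<.1)
    q=P[b]; print(n,len(q),np.median(q,0))
    save('p3'+n,cv2.resize(s['image'][150:330,220:460],None,fx=3,fy=3,interpolation=cv2.INTER_CUBIC))
E
```

```text
t: 9.65
tcp_pos: [0.4525, -0.0432, 0.0254]
tool_rot: [0.703, 0.711, 0.008, 0.009]
force: [27.1, 22.2, -43.9]
finger_gap: 0.092
gripper_force: 57.9
top 3 [ 0.51260408 -0.11422     0.06747538]
scene 362 [ 0.51167505 -0.06568385  0.04697755]
```

View pics/p3scene.png

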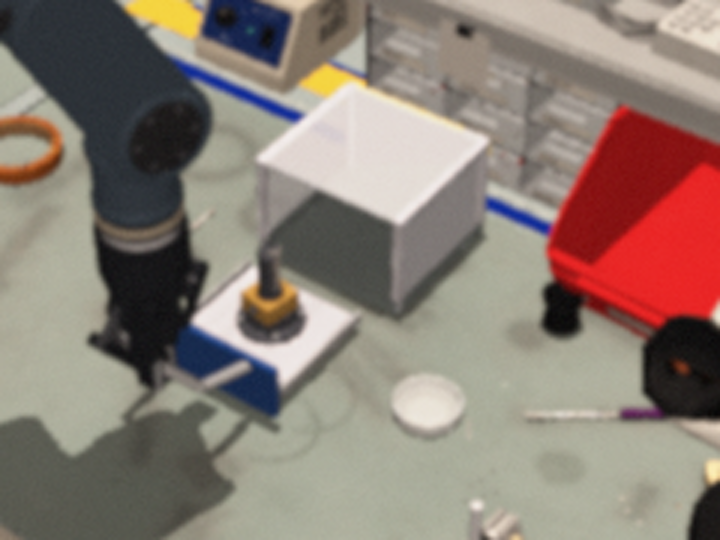

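The scene crop shows the tray fully out. The blue panel is at (225,370) and has travelled 169.9 mm, and the spindle and collar stand clear at (268,290). Now I relax, release, rise and measure the spindle.

```bash

python3 -m crank '0 .15 0 0 0 0;0 .1 0 0 0 0;0 0 0 0 0 0;0 0 0 0 0 0;0 0 0 0 0 0' 
python3 -m crank '0 0 0 0 0 0;0 0 0 0 0 0;0 0 0 0 0 0;0 0 -.3 0 0 0;0 0 -.7 0 0 0' -0.3
python3 -m crank '0 0 -1 0 0 0;0 0 -1 0 0 0;0 0 -.5 0 0 0;0 0 0 0 0 0;0 0 0 0 0 0' 
python3 - <<'E'
from h import *
pr()
for n in('top','scene','wrist'):
    s=snapshot(n); P=pts(s); z=P[...,2]; im=s['image'].astype(int)
    reg=(abs(P[...,0]-.601)<.03)&(abs(P[...,1]+.042)<.03)
    m=reg&(z>.092)&(z<.108); q=P[m]
    print(n,'spindle top',len(q),q.mean(0) if len(q) else '', (cv2.minEnclosingCircle((q[:,:2]*1000).astype(np.float32)) if len(q)>3 else ''), np.round(proj(s,(.6015,-.042,.1)),1))
    hsv=cv2.cvtColor(s['image'],cv2.COLOR_RGB2HSV)
    b=(cv2.inRange(hsv,(12,100,60),(30,255,255))>0)&reg&(z>.03); q=P[b&(z>.049)&(z<.06)]; print('brass',b.sum(),len(q), cv2.minAreaRect((q[:,:2]*1000).astype(np.float32)) if len(q)>5 else '')
    save('q_'+n,s['image'])
    if n!='wrist':
        c=np.round(proj(s,(.6,-.042,.07))).astype(int)
        save('qc_'+n,cv2.resize(s['image'][c[1]-30:c[1]+30,c[0]-33:c[0]+33],None,fx=6,fy=6,interpolation=cv2.INTER_CUBIC))
a=cv2.imread('pics/qc_top.png');b=cv2.imread('pics/qc_scene.png'); cv2.imwrite('pics/qc.png',np.hstack([a,b]))
E
```

```text
t: 10.25
tcp_pos: [0.4515, -0.0428, 0.0253]
tool_rot: [0.702, 0.713, 0.001, 0.001]
force: [7.3, 6.0, -28.5]
finger_gap: 0.093
gripper_force: 59.6
t: 10.75
tcp_pos: [0.4481, -0.043, 0.0652]
tool_rot: [0.702, 0.713, -0.001, -0.001]
force: [0.1, -0.9, -0.5]
finger_gap: 0.349
gripper_force: 0.0
t: 11.25
tcp_pos: [0.4492, -0.0432, 0.1659]
tool_rot: [0.701, 0.713, 0.0, 0.001]
force: [0.1, -0.8, -0.2]
finger_gap: 0.349
gripper_force: 0.0
t 11.25 tcp [ 0.4492 -0.0432  0.1659] 
R [[-0.016, 1.0, 0.002], [1.0, 0.016, -0.001], [-0.001, 0.002, -1.0]] F [ 0.1 -0.8 -0.2] gap 0.349 0.0 q [-0.34  0.34  1.89 -0.    0.92 -0.36]
top spindle top 48 [ 0.60175837 -0.04053799  0.09754398] ((602.20849609375, -41.51115417480469), 10.650580406188965) [323.4 248.4]
brass 56 44 ((608.6223754882812, -42.005828857421875), (35.136653900146484, 25.940265655517578), 77.0538558959961)
scene spindle top 48 [ 0.60072663 -0.04535883  0.09840564] ((602.12109375, -46.50768280029297), 14.298089981079102) [308.2 234. ]
brass 169 102 ((601.962158203125, -47.03278732299805), (38.37815475463867, 43.65760040283203), 78.28845977783203)
wrist spindle top 829 [ 0.60173584 -0.04146211  0.0993565 ] ((604.1232299804688, -43.142982482910156), 11.432397842407227) [543.6 240.1]
brass 1411 1060 ((602.6426391601562, -43.426029205322266), (36.4961051940918, 39.17656707763672), 81.50897216796875)
```

View pics/qc.png

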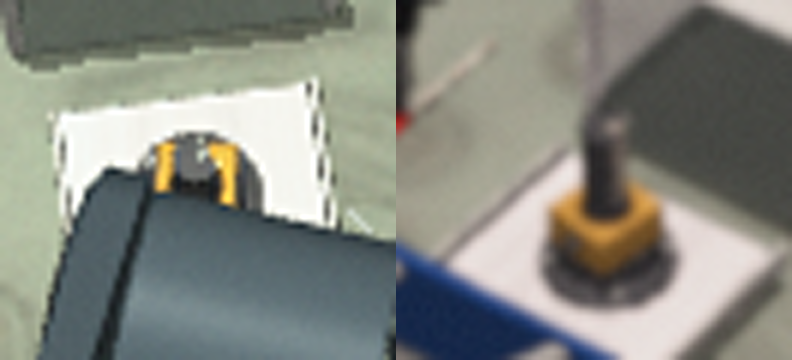

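The crop shows the collar with its dark screw on the near-left face (about (572,243)), which faces the blue front. The spindle top is at (200,150) in the left half. I'll look at the wrist picture for the white line.

```bash
python3 - <<'E'
from h import *
im=cv2.imread('pics/q_wrist.png')[140:380,400:640]; cv2.imwrite('pics/qw.png',cv2.resize(im,(600,600),interpolation=cv2.INTER_CUBIC))
E
```

```text
(no output)
```

View pics/qw.png

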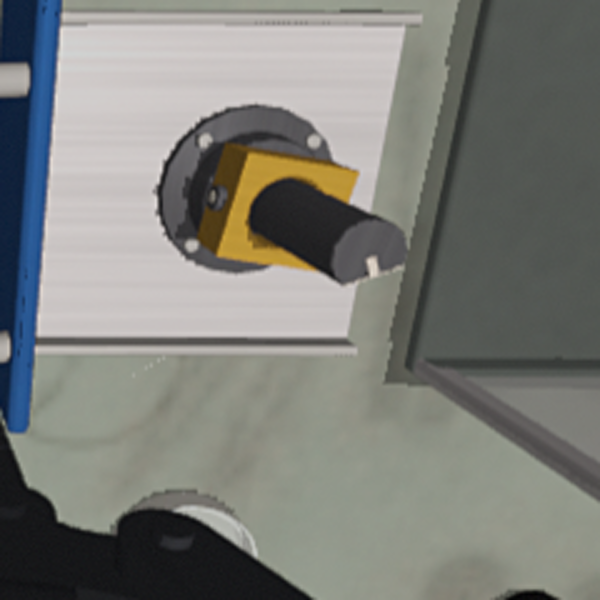

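The wrist crop (image right = +x, down = −y) shows the spindle's white line at (372,265), pointing to −y, about 90° anticlockwise of the front. The screw is at (215,195), roughly facing the front. Next I measure the angles.

```bash
cat > ang.py <<'E'
from h import *
def look(n='wrist',ztop=.100,zc=.054,c=(.602,-.042),verb=True):
    s=snapshot(n); im=s['image']; P=pts(s); hsv=cv2.cvtColor(im,cv2.COLOR_RGB2HSV)
    g=im.min(2).astype(int)
    m=(np.hypot(P[...,0]-c[0],P[...,1]-c[1])<.0125)&(abs(P[...,2]-ztop)<.004)
    v,u=np.nonzero(m); T=np.array([ray(s,a,b,ztop) for a,b in zip(u,v)])[:,:2]
    cc,r=cv2.minEnclosingCircle((T*1000).astype(np.float32)); 
    w=g[v,u]>150
    if w.sum()>4:
        q=T[w]; ctr=np.array(c); d=q.mean(0)-ctr; 
        ln=cv2.fitLine((q*1000).astype(np.float32),cv2.DIST_L2,0,.01,.01).ravel()
        print(n,'top circ',np.round(cc,1),round(r,1),'white',w.sum(),np.round(q.mean(0)*1000,1),'dir from axis deg',np.degrees(np.arctan2(d[1],d[0])),'line',np.degrees(np.arctan2(ln[1],ln[0])))
    b=(cv2.inRange(hsv,(12,100,60),(30,255,255))>0)&(abs(P[...,2]-zc)<.003)&(np.hypot(P[...,0]-c[0],P[...,1]-c[1])<.04)
    v,u=np.nonzero(b); T=np.array([ray(s,a,b_,zc) for a,b_ in zip(u,v)])[:,:2]
    print('collar rect',cv2.minAreaRect((T*1000).astype(np.float32)), len(u))
    return s,P,T
E
python3 - <<'E'
from ang import *
s,P,T=look()
# collar front edge & side edges via lines
o=T-np.array([.602,-.042])
for nm,ax,sg in(('front',0,-1),('left',1,1),('right',1,-1)):
    a=o[:,1-ax]; best=[]
    for k in np.arange(-.012,.0121,.003):
        i=abs(a-k)<.0015
        if i.sum(): best.append((k,(o[i,ax]*sg).max()*sg))
    best=np.array(best)*1000; f=np.polyfit(best[:,0],best[:,1],1); print(nm,np.degrees(np.arctan(f[0])),f[1],np.round(best[:,1],1))
# fingertips
fm=(s['depth']>0)&(s['depth']<.35); v,u=np.nonzero(fm); q=P[fm]; i=q[:,2].argsort()[:300:30]; print(np.round(q[i],3),u[i],v[i])
E
```

```text
wrist top circ [602.7 -42.8] 12.1 white 39 [605.1 -47.8] dir from axis deg -62.09246926250776 line 41.883137
collar rect ((602.5341186523438, -43.112430572509766), (36.4814338684082, 39.800514221191406), 81.91827392578125) 994
front 8.291207686339295 -18.954444959284185 [-21.1 -19.9 -20.2 -19.1 -18.7 -18.3 -18.5 -17.6 -17.3]
left -8.771945883022338 17.117808906033417 [19.2 18.5 17.7 17.7 16.9 17.  16.2 15.4 15.4]
right -5.843024803052917 -18.83739283528019 [-17.7 -17.7 -18.5 -18.5 -18.5 -19.3 -19.2 -20.1 -20. ]
[[ 0.148  0.089 -0.029]
 [ 0.149  0.133 -0.027]
 [ 0.15   0.108 -0.027]
 [ 0.15   0.123 -0.026]
 [ 0.149  0.117 -0.025]
 [ 0.15   0.078 -0.025]
 [ 0.15   0.056 -0.025]
 [ 0.149  0.128 -0.024]
 [ 0.15   0.056 -0.024]
 [ 0.149  0.085 -0.023]] [13  1  8  3  4 14 20  0 19 10] [59  6 36 17 25 71 96 11 96 63]
```

```bash

python3 -m crank '-.006 .764 0 0 0 0;-.006 .764 0 0 0 0;-.006 .764 0 0 0 0;-.006 .764 0 0 0 0;-.006 .764 0 0 0 0' 0.1 >/dev/null
python3 -m crank '0 0 0 0 0 -.083;0 0 0 0 0 -.083;0 0 0 0 0 -.083;0 0 0 0 0 -.083;0 0 0 0 0 -.083' >/dev/null
python3 -m crank '0 0 0 0 0 -.083;0 0 0 0 0 -.083;0 0 0 0 0 -.083;0 0 0 0 0 -.083;0 0 0 0 0 -.083' >/dev/null
python3 -m crank '0 0 0 0 0 -.083;0 0 0 0 0 -.083;0 0 0 0 0 -.083;0 0 0 0 0 -.083;0 0 0 0 0 -.083' >/dev/null
python3 - <<'E'
from ang import *
pr()
s,P,T=look(); save('w4',s['image']); print(proj(s,(.602,-.042,.1)))
# fingertip geometry
D=s['depth']; fm=(D>0.05)&(P[...,2]>.14); q=P[fm]
Rm,t,K=cam(s); st=telemetry.sense(); Rt=R.from_quat(st['tool_rot']).as_matrix(); L=(q-st['tcp_pos'])@Rt
i=(abs(L[:,0])<.025)&(abs(L[:,1])<.045); L=L[i]; print('tool-frame tips', [ (y0,np.round(L[abs(L[:,1]-y0)<.004][:,2].max(),4) if (abs(L[:,1]-y0)<.004).any() else None) for y0 in np.arange(-.04,.041,.008)])
E
```

```text
t 13.45 tcp [ 0.6012 -0.0417  0.1632] 
R [[-0.919, -0.395, -0.003], [-0.395, 0.919, 0.001], [0.003, 0.002, -1.0]] F [ 0.4 -1.3 -0.5] gap 0.55 0.0 q [-0.25  0.53  1.52 -0.    1.09 -2.23]
collar rect ((603.272705078125, -43.14533996582031), (36.10416793823242, 38.67274856567383), 81.34449768066406) 978
[327.81820691 240.04659012]
tool-frame tips [(np.float64(-0.04), np.float64(-0.0502)), (np.float64(-0.032), np.float64(-0.0449)), (np.float64(-0.024), np.float64(-0.0409)), (np.float64(-0.016), np.float64(-0.1039)), (np.float64(-0.008), np.float64(-0.1108)), (np.float64(0.0), np.float64(-0.1121)), (np.float64(0.008), np.float64(-0.111)), (np.float64(0.016), np.float64(-0.1034)), (np.float64(0.024), np.float64(-0.0416)), (np.float64(0.03200000000000001), np.float64(-0.0446)), (np.float64(0.04), np.float64(-0.0522))]
```

View pics/w4.png

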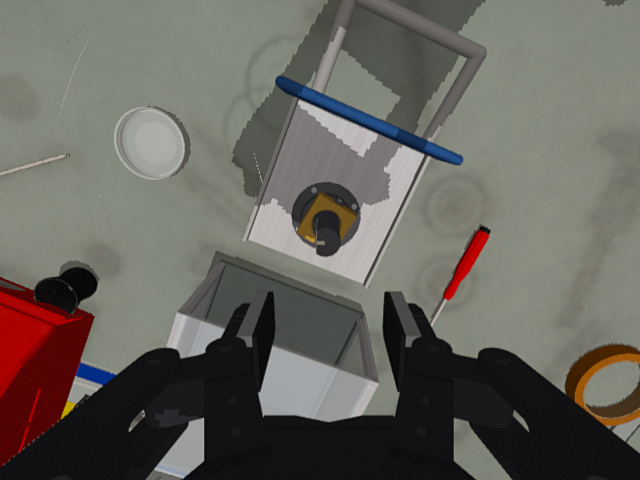

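The wrist view (left = tool −y) shows the spindle centred between the fingers at (327,240). Its white line points left at (320,243), so the flat faces one pad squarely. Descend and close gently.

```bash

python3 -m crank '0 .02 .665 0 0 0;0 0 .665 0 0 0;0 0 .665 0 0 0;0 0 .665 0 0 0;0 0 .665 0 0 0' 0.1 >/dev/null
python3 -m crank '0 0 0 0 0 0;0 0 0 0 0 0;0 0 0 0 0 0;0 0 0 0 0 0;0 0 0 0 0 0' -1 30
python3 -m crank '0 0 0 0 0 0;0 0 0 0 0 0;0 0 0 0 0 0;0 0 0 0 0 0;0 0 0 0 0 0' -1 60
python3 -c "
from h import *
pr()"
```

```text
t: 14.5
tcp_pos: [0.6017, -0.0416, 0.0315]
tool_rot: [-0.199, 0.98, -0.0, -0.0]
force: [1.9, -3.1, -16.5]
finger_gap: 0.195
gripper_force: 31.9
t: 15.0
tcp_pos: [0.6017, -0.0416, 0.0316]
tool_rot: [-0.199, 0.98, -0.0, -0.0]
force: [2.7, -4.6, -16.1]
finger_gap: 0.192
gripper_force: 58.7
t 15.0 tcp [ 0.6017 -0.0416  0.0316] 
R [[-0.921, -0.39, -0.0], [-0.39, 0.921, -0.001], [0.0, -0.0, -1.0]] F [  2.7  -4.6 -16.1] gap 0.192 58.74829049455002 q [-0.25  0.72  1.61 -0.    0.82 -2.22]
```

The gap of 0.19 (about 17 mm) means the pads are on the flat. Turn it clockwise by 112°.

```bash

python3 -m crank '0 0 0 0 0 .083;0 0 0 0 0 .083;0 0 0 0 0 .083;0 0 0 0 0 .083;0 0 0 0 0 .083'
python3 -m crank '0 0 0 0 0 .083;0 0 0 0 0 .083;0 0 0 0 0 .083;0 0 0 0 0 .083;0 0 0 0 0 .083'
python3 -m crank '0 0 0 0 0 .084;0 0 0 0 0 .083;0 0 0 0 0 .083;0 0 0 0 0 .083;0 0 0 0 0 0'
python3 -m crank '0 0 0 0 0 .083;0 0 0 0 0 0;0 0 0 0 0 0;0 0 0 0 0 0;0 0 0 0 0 0'
python3 - <<'E'
from h import *
s,Rm=pr(); print(np.degrees(np.arctan2(Rm[1,1],Rm[0,1])))
E
```

```text
t: 15.5
tcp_pos: [0.603, -0.0402, 0.0316]
tool_rot: [0.128, 0.992, 0.001, 0.001]
force: [5.8, 0.5, -18.1]
finger_gap: 0.191
gripper_force: 58.7
t: 16.0
tcp_pos: [0.605, -0.04, 0.0317]
tool_rot: [0.439, 0.898, 0.002, 0.003]
force: [8.8, 0.9, -21.2]
finger_gap: 0.189
gripper_force: 58.8
t: 16.5
tcp_pos: [0.6064, -0.0406, 0.0317]
tool_rot: [0.655, 0.755, 0.003, 0.003]
force: [11.4, -0.2, -22.3]
finger_gap: 0.194
gripper_force: 58.9
t: 17.0
tcp_pos: [0.6067, -0.0408, 0.0317]
tool_rot: [0.702, 0.712, 0.003, 0.004]
force: [11.4, -0.1, -22.8]
finger_gap: 0.188
gripper_force: 58.9
t 17.0 tcp [ 0.6067 -0.0408  0.0317] 
R [[-0.013, 1.0, 0.01], [1.0, 0.013, -0.0], [-0.0, 0.01, -1.0]] F [ 11.4  -0.1 -22.8] gap 0.188 58.93378714565188 q [-0.25  0.72  1.61  0.    0.81 -0.27]
0.7624209121013841
```

```bash

python3 -m crank '0 0 0 0 0 0;0 0 0 0 0 0;0 0 0 0 0 0;0 0 0 0 0 0;0 0 -.8 0 0 0' 0.1 60
python3 -m crank '0 0 -.9 0 0 0;0 0 -.9 0 0 0;0 0 -.7 0 0 0;0 0 0 0 0 -.09;0 0 0 0 0 -.09' >/dev/null
python3 -m crank '0 0 0 0 0 -.09;0 0 0 0 0 -.09;0 0 0 0 0 -.09;0 0 0 0 0 -.09;0 0 0 0 0 -.09' >/dev/null
python3 -m crank '0 0 0 0 0 -.09;0 0 0 0 0 -.09;0 0 0 0 0 -.09;0 0 0 0 0 0;0 0 0 0 0 0' >/dev/null
python3 - <<'E'
from ang import *
_,Rm=pr(); print(np.degrees(np.arctan2(Rm[1,1],Rm[0,1])))
s,P,T=look(c=(.603,-.043)); save('w5',s['image'])
look('scene',c=(.603,-.043)); look('top',c=(.603,-.043))
c=np.round(proj(s,(.603,-.043,.08))).astype(int); print(c); c[0]=np.clip(c[0],70,570)
save('w5c',cv2.resize(s['image'][max(c[1]-60,0):c[1]+60,c[0]-60:c[0]+60],(600,600),interpolation=cv2.INTER_CUBIC))
E
```

```text
t: 17.5
tcp_pos: [0.5982, -0.0402, 0.0615]
tool_rot: [0.702, 0.712, -0.002, -0.004]
force: [-0.2, -0.5, -0.7]
finger_gap: 0.553
gripper_force: 0.0
t 19.0 tcp [ 0.6016 -0.041   0.1645] 
R [[-0.989, 0.145, 0.0], [0.145, 0.989, -0.0], [-0.0, 0.0, -1.0]] F [-0.6 -0.2 -0.2] gap 0.552 0.0 q [-0.25  0.53  1.52  0.    1.09 -1.68]
81.66094352242463
collar rect ((602.9183959960938, -43.08776092529297), (36.01911926269531, 37.1463623046875), 81.66297912597656) 943
collar rect ((600.5516357421875, -48.25845718383789), (37.033504486083984, 39.35686492919922), 71.68574523925781) 69Traceback (most recent call last):
  File "<stdin>", line 4, in <module>
  File "ang.py", line 6, in look
    v,u=np.nonzero(m); T=np.array([ray(s,a,b,ztop) for a,b in zip(u,v)])[:,:2]
                         ~~~~~~~~~~~~~~~~~~~~~~~~~~~~~~~~~~~~~~~~~~~~~~~^^^^^^
IndexError: too many indices for array: array is 1-dimensional, but 2 were indexed
```

That used up my 10 views, so from here I measure numerically. I'll rectify the spindle top onto its plane and print brightness.

```bash
cat > rect.py <<'E'
from h import *
def grid(s,c,z,xs,ys):
    g=s['image'].max(2).astype(np.float32); X,Y=np.meshgrid(c[0]+xs,c[1]+ys,indexing='ij')
    uv=np.array([proj(s,(x,y,z)) for x,y in zip(X.ravel(),Y.ravel())]).astype(np.float32)
    return cv2.remap(g,uv[:,0].reshape(X.shape),uv[:,1].reshape(X.shape),cv2.INTER_LINEAR)
E
python3 - <<'E'
from rect import *
s=snapshot('wrist'); P=pts(s)
m=(np.hypot(P[...,0]-.603,P[...,1]+.043)<.016)&(abs(P[...,2]-.1)<.004); v,u=np.nonzero(m); print(len(u),np.round(np.mean(P[m],0),4), cv2.minEnclosingCircle((P[m][:,:2]*1000).astype(np.float32)))
a=np.arange(-.015,.0151,.0015)
print('rows: x from +15 (top) to -15mm; cols: y from +15 (left) to -15')
print(grid(s,(.603,-.043),.1,a[::-1],a[::-1]).astype(int))
E
```

```text
641 [ 0.6049 -0.0431  0.1004] ((604.4212646484375, -43.268165588378906), 11.126830101013184)
rows: x from +15 (top) to -15mm; cols: y from +15 (left) to -15
[[185 182 185 185 187 184 181 181 181 183 183 183 182 184 180 177 180 179
  179 177 177]
 [184 182 185 184 187 184 182 181 183 185 185 186 183 184 180 178 181 179
  179 177 177]
 [184 182 185 185 188 185 184 184 166 149 124 138 151 186 182 179 181 180
  179 178 177]
 [184 183 185 184 188 187 156  87  50  44  43  47  50  69 143 178 182 180
  179 178 177]
 [184 183 185 184 191 144  51  43  46  46  49  49  48  45  46 119 185 181
  178 178 177]
 [184 184 187 188 158  51  45  47  47  47  48  49  47  46  45  43 113 183
  179 178 177]
 [183 165 156 172  64  45  48  47  47  49  49  48  47  47  46  46  46 161
  180 178 176]
 [185 180 109  95  45  47  47  47  48  49  49  48  46  46  47  48  42 124
  182 178 177]
 [132 139 113  77  49  48  47  48  49  48  47  46  47  46  48  48  45  76
  178 181 178]
 [101 110 114  67  47  47  48  48  49  49  75  63  46  48  49  47  46  50
  119 122 133]
 [102 111 116  59  48  47  49  48  49  61 132  98  45
[... 226 characters left out ...]
5  49  38  51  68  65  54  66 106  91  67  64  67  63  54 112
  112 117  84]
 [112 113 114  40  38 105 102  98 104 102  96 104 104  98 105 106  66 112
  112 118  71]
 [112 113 103  39  41  94  93  92  93  93  93  94  95  95  95  94  84 113
  113 119  46]
 [112 113  92  37  42  96  93  93  93  94  95  93  94  94  94  82 100 113
  113 111  45]
 [112 112  79  32  39  97  94  94  94  94  93  93  93  93  94  58  98 112
  114 101  46]
 [112 115  74  31  49  97  96  96  96  96  95  94  94  94  95  57  95 112
  114  91  47]
 [113 113  69  29  57  97  95  95  95  95  95  95  94  95  87  61  96 113
  116  79  44]
 [113 113  83  31  56  79  83  81  80  80  79  79  79  77  56  58 103 113
  117  67  42]]
```

The white line and the straight flat edge face −x squarely, level to within about 1°. The axis is at about (0.6045, −0.043) from both the grip readings and the camera. Now I lower beside the collar and check the tip height against it.

```bash

python3 -m crank '-.067 -.041 .77 0 0 0;0 0 .77 0 0 0;0 0 .77 0 0 0;0 0 .77 0 0 0;0 0 .77 0 0 0' 0.1 60 >/dev/null
python3 -m crank '0 0 0 0 0 0;0 0 0 0 0 0;0 0 0 0 0 0;0 0 0 0 0 0;0 0 0 0 0 0' 0.1 >/dev/null
python3 - <<'E'
from h import *
st,Rm=pr(); s=snapshot('wrist'); P=pts(s); D=s['depth']
L=(P-st['tcp_pos'])@Rm
m=(D>.03)&(s['image'].max(2)<140)&(abs(L[...,0])<.02)&(abs(L[...,1])>.019)&(abs(L[...,1])<.04)&(L[...,2]<-.03)&(L[...,2]>-.1)
for sg in(1,-1):
    q=P[m&(L[...,1]*sg>0)]; q=q[q[:,2].argsort()]; print('side',sg,len(q),'lowest',np.round(q[:60:10],4).tolist())
    l=L[m&(L[...,1]*sg>0)]; print(np.round(np.percentile(l,[1,50,99],axis=0),4).tolist())
hsv=cv2.cvtColor(s['image'],cv2.COLOR_RGB2HSV); b=(cv2.inRange(hsv,(12,100,60),(30,255,255))>0)&(np.hypot(P[...,0]-.603,P[...,1]+.043)<.04)
q=P[b]; print('brass z pct',b.sum(),np.percentile(q[:,2],[1,10,50,90,99]), 'rect',cv2.minAreaRect((q[q[:,2]>.051][:,:2]*1000).astype(np.float32)))
E
```

```text
t 20.2 tcp [ 0.6053 -0.0433  0.0116] 
R [[-0.99, 0.142, 0.003], [0.142, 0.99, -0.001], [-0.003, -0.0, -1.0]] F [ 0.6 -0.6 -0.2] gap 0.55 0.0 q [-0.26  0.75  1.61  0.    0.78 -1.68]
side 1 5129 lowest [[0.6067, -0.0202, 0.0526], [0.612, -0.021, 0.0542], [0.6013, -0.0196, 0.0548], [0.606, -0.0202, 0.0557], [0.6143, -0.0215, 0.056], [0.6083, -0.0205, 0.0566]]
[[-0.0101, 0.0225, -0.0991], [0.0085, 0.0277, -0.0798], [0.0135, 0.0398, -0.045]]
side -1 4823 lowest [[0.6008, -0.067, 0.0528], [0.5945, -0.0661, 0.0541], [0.5947, -0.066, 0.0547], [0.5963, -0.0662, 0.0552], [0.6094, -0.0681, 0.0562], [0.5914, -0.0659, 0.0566]]
[[-0.01, -0.0398, -0.0991], [0.0102, -0.0283, -0.079], [0.0135, -0.0237, -0.0449]]
brass z pct 4395 [0.03518806 0.04419353 0.05430796 0.05521316 0.05591678] rect ((603.0386962890625, -43.316959381103516), (36.1856575012207, 38.775482177734375), 81.7430648803711)
```

```bash

python3 -m crank '0 0 .14 0 0 0;0 0 .14 0 0 0;0 0 0 0 0 0;0 0 0 0 0 0;0 0 0 0 0 0' 0.1 >/dev/null
python3 -m crank '0 0 0 0 0 0;0 0 0 0 0 0;0 0 0 0 0 0;0 0 0 0 0 0;0 0 0 0 0 0' -1 40
python3 -m crank '0 0 0 0 0 0;0 0 0 0 0 0;0 0 0 0 0 0;0 0 0 0 0 0;0 0 0 0 0 0' 
cat > col.py <<'E'
from h import *
def col(zt,c=(.604,-.043)):
    s=snapshot('wrist'); P=pts(s); hsv=cv2.cvtColor(s['image'],cv2.COLOR_RGB2HSV)
    b=(cv2.inRange(hsv,(12,100,60),(30,255,255))>0)&(np.hypot(P[...,0]-c[0],P[...,1]-c[1])<.04); q=P[b]
    t=q[abs(q[:,2]-zt)<.004]; print('brass',b.sum(),np.percentile(q[:,2],[1,50,90,99]).round(4)); 
    if len(t)>20:
        A=np.c_[t[:,:2]-c,np.ones(len(t))]
        k=abs(t[:,2]-np.median(t[:,2]))<.0025; f=np.linalg.lstsq(A[k],t[k,2],rcond=None)[0]
        print('top tilt deg x,y',np.degrees(f[:2]).round(2),'z at centre',f[2].round(4),cv2.minAreaRect((t[k][:,:2]*1000).astype(np.float32)))
    return s,P
E
python3 - <<'E'
from col import *
st,Rm=pr(); print(np.degrees(np.arctan2(Rm[1,1],Rm[0,1]))); col(.054)
E
```

```text
t: 21.25
tcp_pos: [0.6045, -0.0432, -0.0009]
tool_rot: [0.071, 0.997, -0.0, 0.0]
force: [0.5, -0.4, 2.2]
finger_gap: 0.409
gripper_force: 41.0
t: 21.75
tcp_pos: [0.6045, -0.0431, -0.001]
tool_rot: [0.071, 0.997, -0.0, 0.0]
force: [0.7, 0.1, 3.6]
finger_gap: 0.41
gripper_force: 41.2
t 21.75 tcp [ 0.6045 -0.0431 -0.001 ] 
R [[-0.99, 0.142, 0.001], [0.142, 0.99, -0.0], [-0.001, -0.0, -1.0]] F [0.7 0.1 3.6] gap 0.41 41.16453945636749 q [-0.26  0.77  1.61  0.    0.76 -1.68]
81.83189065721929
brass 5119 [0.0363 0.0542 0.0552 0.0559]
top tilt deg x,y [ 0.39 -0.02] z at centre 0.0545 ((603.1552124023438, -43.47078323364258), (36.225006103515625, 38.82624435424805), 82.03382110595703)
```

```bash

python3 -m crank '0 0 -.1 0 0 0;0 0 -.1 0 0 0;0 0 0 0 0 -.035;0 0 0 0 0 -.035;0 0 0 0 0 -.03'
python3 -m crank '0 0 -.1 0 0 0;0 0 -.15 0 0 0;0 0 -.15 0 0 0;0 0 -.15 0 0 0;0 0 -.125 0 0 0'
python3 -m crank '0 0 0 0 0 0;0 0 0 0 0 0;0 0 0 0 0 0;0 0 0 0 0 0;0 0 0 0 0 0' 
python3 - <<'E'
from col import *
from rect import grid
st,Rm=pr(); print(np.degrees(np.arctan2(Rm[1,1],Rm[0,1]))); s,P=col(.089)
a=np.arange(-.021,.0211,.0015)
np.set_printoptions(linewidth=200)
print(grid(s,(.6045,-.043),.1,np.arange(.012,-.0125,-.0015),np.arange(.012,-.0125,-.0015)).astype(int))
E
```

```text
t: 22.3
tcp_pos: [0.6037, -0.0431, 0.0067]
tool_rot: [-0.008, 1.0, 0.0, -0.0]
force: [0.9, -0.1, -0.9]
finger_gap: 0.414
gripper_force: 40.6
t: 22.8
tcp_pos: [0.604, -0.0431, 0.0346]
tool_rot: [-0.007, 1.0, -0.0, -0.0]
force: [0.4, -0.3, -1.5]
finger_gap: 0.408
gripper_force: 40.6
t: 23.3
tcp_pos: [0.604, -0.0431, 0.0335]
tool_rot: [-0.007, 1.0, 0.0, -0.0]
force: [-0.1, -0.8, -1.7]
finger_gap: 0.412
gripper_force: 40.6
t 23.3 tcp [ 0.604  -0.0431  0.0335] 
R [[-1.0, -0.014, -0.001], [-0.014, 1.0, 0.0], [0.001, 0.0, -1.0]] F [-0.1 -0.8 -1.7] gap 0.412 40.59237241744995 q [-0.26  0.71  1.6  -0.    0.82 -1.84]
90.82803717771839
brass 5455 [0.0376 0.0888 0.0897 0.0904]
top tilt deg x,y [0.33 0.12] z at centre 0.089 ((602.9271240234375, -43.620941162109375), (39.02494430541992, 36.35844802856445), 1.0180460214614868)
[[ 62  61  61  60  61  62  62  61  61  62  61  62  61  61  61  61  60]
 [ 92  93  93  93  96  97  97  79  74  75  91  98  96  95  94  93  92]
 [118 117 118 115 115  56  52  53  53  55  56  55  88 122 121 124 122]
 [125 124 126 114  54  54  54  54  55  56  57  55  54  68 126 1
[... 231 characters left out ...]
 55  54  53  55  56  55  54  54  53  54  56  55  53  55 125]
 [126  92  54  54  54  57  56  55  89  92  53  53  55  54  53  54 125]
 [125 100  54  53  55  56  56  50 145 147  53  56  54  53  53  54 125]
 [126 124  54  55  55  55  54  51 145 149  55  54  54  52  54  50 124]
 [126 115  54  55  56  54  54  50 145 148  54  53  53  53  53  38 114]
 [125 108  39  55  55  54  53  53  82  81  52  51  51  53  51  39 107]
 [125  98  35 116 113 113 112 111 110 110 109 110 110 110  87  57 101]
 [125  91  40 103 104 105 104 104 104 105 106 105 107 107  66  70  95]
 [125 104  58  88 104 104 105 105 105 106 106 107 107 108  49  75 105]
 [125 107  75  66 105 105 105 105 106 107 107 108 107 106  39  81 107]]
```

```bash

python3 -m crank '-.02 0 -.0125 0 0 0;0 0 0 0 0 0;0 0 0 0 0 0;0 0 0 0 0 0;0 0 0 0 0 0' 
python3 - <<'E'
from col import *
st,Rm=pr(); print(np.degrees(np.arctan2(Rm[1,1],Rm[0,1]))); s,P=col(.089)
q=snapshot('scene'); P=pts(q); hsv=cv2.cvtColor(q['image'],cv2.COLOR_RGB2HSV); b=(cv2.inRange(hsv,(100,120,50),(130,255,255))>0)&(P[...,0]>.4)&(P[...,0]<.72)&(P[...,2]>.02)&(P[...,2]<.08)&(P[...,1]>-.2)&(P[...,1]<.1); print('panel',b.sum(),np.median(P[b],0))
E
```

```text
t: 23.85
tcp_pos: [0.605, -0.0431, 0.0343]
tool_rot: [-0.007, 1.0, -0.0, 0.0]
force: [0.4, 0.7, -0.5]
finger_gap: 0.409
gripper_force: 40.6
t 23.85 tcp [ 0.605  -0.0431  0.0343] 
R [[-1.0, -0.014, 0.0], [-0.014, 1.0, -0.0], [-0.0, -0.0, -1.0]] F [ 0.4  0.7 -0.5] gap 0.409 40.59110462665558 q [-0.26  0.71  1.6  -0.    0.83 -1.84]
90.82905847469009
brass 5599 [0.0416 0.0896 0.0905 0.0915]
top tilt deg x,y [0.3  0.07] z at centre 0.0898 ((603.873779296875, -43.58567428588867), (39.12591552734375, 36.330604553222656), 0.8984737396240234)
panel 502 [ 0.51147928 -0.0488913   0.04692882]
```

```bash
python3 -c "
from station import manip
print(manip.sign_off())"
```

```text
the job is handed in; nothing more can be done
None
```

I handed the job in at about 24 s: tray at its stop, spindle flat square to the blue front within about 1°, and collar held level in the gripper with its screw at mid-flat facing the front; I checked no bystanders afterwards, but felt no contact with any.

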